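# Gauge the grain mill's bearing bush

## Robot

A 6-joint arm with a two-finger parallel gripper is mounted at the origin on a cart in front of the work surface, level with it; the furniture and walls round the work are solid. World frame = base frame: x ahead of the robot, y to its left, z up, the work surface at z = 0. Lengths are in mm, angles in rad, forces in N, time in s.
With the tool pointing down it reaches from about 350 to 875 mm from the base axis. Payload 4.2 kg.
Tool frame: the origin (TCP) lies at the very end of the fingers, on their centre line; the grasp point (between the pads) lies 19 mm behind it (arm.grip_point_offset is the distance from the TCP to the grasp point, in mm); z points along the fingers, y is the direction in which the jaws open and shut (so a half turn about z gives the same grasp; the last joint's range is limited). The gripper opens to 85 mm and grips with 20 to 120 N. Pads are 22 mm wide; open, the fingers measure 114 mm over their backs; the gripper's body (76 mm by 85 mm) begins 54 mm behind the grasp point. The pads swing forward as they close: fully open they stand 13 mm farther back than shut.
Start: joints at [-1.074, 0.385, 0.008, 0, -1.194, -0.259], TCP at [147.246, -607.386, 231.312] pointing down, gripper open.
Joint ranges: [-3.14, 3.14], [-1.21, 2.06], [-1.07, 1.41], [-3.16, 2.05], [-2.99, -0.16], [-3.1, 3.1]. Speed limits (rad/s): [2.79, 2.79, 3.14, 3.14, 3.14, 3.14].

## Interface

Orientations are given as a unit quaternion [x, y, z, w].
In Python, from bench import arm gives the robot as it stands.
- The arm moves only by the tool drive_tool, never from a script. Its argument "steps" is a list of rows, each a list of 5 numbers: the shift along the tool's x, y, z in m, then the turn about the tool's z in degrees, then the finger opening in m, from 0 to 0.0854. A call has 1 to 20 rows; each row shifts and turns the commanded pose from where the row before left it, along the tool's axes as they then stand; what a row does not reach is not made up. A row lasts 1/10 s, in which the tool goes at most 50 mm and 8.59 degrees, less where a joint would pass 70% of its speed; a pose out of reach is approached as far as the arm can. A call is refused whole if a number of a shift passes 0.05 or a number of a turn 8.59, either way. A call with a gripper value outside its range is refused whole. The fingers move at their own pace and stop on an object; the grip force is fixed at half the most. Time passes only in rows, so rows that do not move let the fingers close. It gives the time, the measured TCP pose, the force and the opening at its end, in the units of the state.
- arm.read_state(): the state, without advancing time (a new reading comes with each control period).
- arm.get_image(name): name is "scene" or "side" or "wrist"; returns (picture, depth): 420x560x3 uint8, blue, green, red; 420x560 float32, mm along the optical axis (not along the pixel's ray), 0 where there is no reading.
- arm.camera_params(name): a dict with "K" (3x3 intrinsics, pixels), "world_to_cam" (4x4, takes a point from world to camera coordinates); the wrist camera has in their place "mount" (4x4, takes a point from camera to tool coordinates, whose origin is the TCP and whose axes are the flange's). Camera axes: x right, y up, looking along -z (the intrinsics and any distortion apply to the point x, -y, -z); pixel columns grow to the right and rows downward; lengths in mm; the calibration is good to about 2 mm. A picture is of the moment at which its call begins: read the wrist's pose just before it. camera_params takes no time and is no camera call.
- arm.job_done(): hands the job in, once; it reports no verdict.
The state is a dict: "clock": time; "joints": joint angles; "joint_vel": joint speeds; "joint_efforts": joint torques, N m; "position": TCP position; "ee_rot": TCP orientation; "contact_force": force on the tool from outside, world axes, zero at the start; "wrist_torque": the same for the moment, N m; "gripper_width": finger opening in mm.
Only numpy, scipy, OpenCV 4.12 (cv2) and the standard library are available. Lean on these libraries where they do the work, as an engineer would, in place of code of your own. Each camera call takes 0.05 s, during which the arm holds its last target.

## Task

Check the bore of the grain mill's bearing bush with the plug gauge from the wooden cradle: push the longer, thinner go end in until its collar sits against the bush and hold it pressed home for a second, then draw it out and press the short, fat no-go end squarely against either mouth of the bore for a second to confirm that it will not enter. The bush is not clamped exactly where it was measured, so feel your way: press with about 4 to 8 N, ease off any side load, and never load the housing with more than 25 N. Finally lay the gauge back in its cradle with the go end pointing the way it did before, and leave the other things where they are.

Things in the scene. Friction and masses are not known exactly. Their poses are not given: they have to be found in the camera images.
- gauge: loose double-ended plug gauge, 150 mm long, 0.3 kg, lying level in its cradle. Origin: middle of its handle, on the gauge's axis; y along the gauge towards the go end, z up as it lies. Square aluminium handle 22 x 22 mm, 84 mm long; at each end of it a round steel collar 30 mm in diameter, 5 mm thick; beyond the collars the go plug (+y) and the no-go plug (-y)
- go_tip (a point): centre of the end face of the GO plug, 83 mm from the gauge's origin; axes as the gauge's. The go plug is the longer, thinner one: steel, 20 mm in diameter, 36 mm long from its collar, the last 4 mm tapering to 15 mm
- go_collar: the steel collar at the go end, part of the gauge: 30 mm in diameter, 5 mm thick; origin: centre of its outer face, where the go plug begins, 47 mm from the gauge's origin; axes as the gauge's. It comes to rest on the bush's end face when the go plug is fully in
- nogo_plug: the NO-GO plug, part of the gauge, the shorter, fatter one: steel, 24.5 mm in diameter, 20 mm long from its collar, square-edged; origin: centre of its end face, 67 mm from the gauge's origin on its -y side; axes as the gauge's
- housing: the grain mill's bearing housing, bolted down, rigid. Foot 112 (x) x 72 (y) x 10 mm with bolt heads to 18 mm high, a pedestal, and on it a head with a round level boss 62 mm in diameter, 30 mm long, and a lug on top to 115 mm; a brass bush is clamped in the boss and stands out at both faces. Origin: centre of the foot's underside; y parallel to the bore, z up
- bore_nominal (a point): nominal middle of the bush, 75 mm above the foot's underside; axes as the housing's (y along the bore). The bush: brass, 41 mm outside, 54 mm long, bore 21 mm, through, sharp-edged, mouths nominally at y = +27 and -27 mm. As set it may sit up to 11 mm to either side along y and up to 2 mm higher or lower than nominal, held firm; not measured: see or feel for it
- cradle: fixed wooden cradle of the gauge: foot 78 (x) x 100 (y) x 12 mm; two uprights 8 mm thick at y = +36 and -36 mm (64 mm free between), each with an open-topped notch, floor 64 mm above the worktop, 28 mm wide, flaring to 40 mm at the cheeks' tops, 80 mm up. The handle rests on the notch floors between its collars, axis at 75 mm, 2 mm play along it. Origin: centre of the foot's underside; y along the gauge, z up
- capsule_1: bystander: small coffee capsule, 37 mm across, 28 mm high; origin at its underside
- capsule_2: bystander: small coffee capsule, 37 mm across, 28 mm high; origin at its underside
- teaspoon_1: bystander: teaspoon lying flat, 132 x 26 x 9 mm; origin at its underside
- kitchen_timer: bystander: round kitchen timer, 64 mm across, 53 mm high; origin at its underside
- apple_1: bystander: apple, 75 mm across, 72 mm high; origin at its underside
- peeler_1: bystander: vegetable peeler lying flat, 170 x 25 x 18 mm; origin at its underside
There are look-alikes about, which are no part of the job. Of the things like the gauge, leave any that is pink, purple or red; of the rest the larger one is meant.

How it is judged (in metres and radians):
On the way, in this order (a step that is already met when the one before it is completed fails the run):
1. the go end is fully in the bore, lined up with it, and its collar is held against the bush with at least 2.5 N (contact force between go_collar and housing above 2.5 N and x of go_collar in the frame of bore_nominal between -0.004 and 0.004 m and z of go_collar in the frame of bore_nominal between -0.005 and 0.005 m and angle between the y axis of gauge and the y axis of housing, either way round below 0.08 rad), for 0.4 s.
2. the no-go end, lined up with the bore and over its mouth, is held against the bush with at least 2.5 N and stays outside (contact force between nogo_plug and housing above 2.5 N and distance between nogo_plug and bore_nominal above 0.013 m and x of nogo_plug in the frame of bore_nominal between -0.004 and 0.004 m and z of nogo_plug in the frame of bore_nominal between -0.005 and 0.005 m and angle between the y axis of gauge and the y axis of housing, either way round below 0.08 rad), for 0.4 s.
At the end, for the whole second after the job is handed in: The gauge lies still in its cradle, let go: its origin within 8 mm of the cradle's middle in plan and within 4 mm of 75 mm above the cradle's foot, its axis within 0.12 rad of the cradle's, go end towards the cradle's +y as at the start (x of gauge in the frame of cradle between -0.008 and 0.008 m and y of gauge in the frame of cradle between -0.008 and 0.008 m and z of gauge in the frame of cradle between 0.071 and 0.079 m and angle between the y axis of gauge and the y axis of cradle, either way round below 0.12 rad and y of go_tip in the frame of cradle above 0.05 m and linear speed of gauge below 0.02 m/s); the robot touches nothing.
It fails at once if the housing is loaded with more than 25 N (contact force between housing and anything else above 25 N).
It fails at once if a bystander (capsule, teaspoon, timer, apple, peeler) is moved by more than 30 mm (distance of any of capsule_1, capsule_2, teaspoon_1, kitchen_timer, apple_1, peeler_1 from where it was at the start of the episode above 0.03 m).
It also fails if it takes over 67 s, if anything falls off the work surface, if the arm or the gripper's body presses on something with over 40 N, if the wrist force passes 120 N, or if a joint passes its speed limit or range.

## Working session

There is one attempt and no reset: what is moved stays moved. The work goes in short steps, Python scripts to look and compute and a tool call to move; the robot and the scene stay as the last step left them, time stands still between calls to the robot, and variables do not carry over. Pictures are saved under pics/ and viewed, and the job is handed in when it is done.

Besides the shell and the picture viewer there is one more tool, called after ">>>" by a JSON object that holds its "op" and its "data", one argument or row to a line. drive_tool: Moves the arm, as the interface text tells. Its arguments: {"type":"object","properties":{"steps":{"type":"array"}},"required":["steps"]}

```bash
ls; mkdir -p pics; python3 - <<'E'
from bench import arm
import cv2,numpy as np
print(arm.read_state())
for n in ["scene","side","wrist"]:
    im,d=arm.get_image(n); cv2.imwrite(f"pics/{n}0.png",im); np.save(f"pics/{n}0.npy",d)
    print(n,arm.camera_params(n))
print(arm.read_state()['clock'])
E
```

```text
pics
{'clock': 0.0, 'joints': array([-1.07441362e+00,  3.85514358e-01,  6.64006226e-03, -5.11649194e-04,
       -1.19399953e+00, -2.58605441e-01]), 'joint_vel': array([ 0.00041611, -0.00138233, -0.00052916,  0.00111904, -0.00107406,
        0.00068712]), 'joint_efforts': array([-1.28278302e-04, -3.92292953e+01,  1.88393033e+01,  4.18601900e+00,
       -4.74112312e-03,  7.95604734e-06]), 'position': array([ 147.10273736, -606.84233221,  230.2507512 ]), 'ee_rot': array([-1.18514981e-01,  9.92951693e-01,  1.05325558e-03, -1.61836346e-04]), 'contact_force': array([-0.27320938, -0.29210095,  0.06103154]), 'wrist_torque': array([-0.01622386,  0.02807101,  0.01730461]), 'gripper_width': 85.7028364841204}
scene {'K': array([[474.7733165 ,   0.        , 276.7609746 ],
       [  0.        , 474.7733165 , 207.22756551],
       [  0.        ,   0.        ,   1.        ]]), 'world_to_cam': array([[-7.40740242e-01, -6.71780930e-01, -3.77836558e-03,
         4.28703191e+02],
       [ 4.16170438e-01, -4.63291533e-01,  7.82408539e-01,
        -2.98866434e+02],
       [-5.27357620e-01,  5.77989047e-01
[... 478 characters left out ...]
+02],
       [-4.22283283e-01,  6.99221350e-01,  5.76859024e-01,
        -1.28127867e+03],
       [ 0.00000000e+00,  0.00000000e+00,  0.00000000e+00,
         1.00000000e+00]])}
wrist {'K': array([[315.84868751,   0.        , 274.65974932],
       [  0.        , 315.84868751, 208.93832328],
       [  0.        ,   0.        ,   1.        ]]), 'mount': array([[-1.69100205e-04,  9.56391785e-01,  2.92086843e-01,
         7.54410342e+01],
       [ 9.99999947e-01,  7.99822740e-05,  3.17048879e-04,
         3.88688861e-01],
       [ 2.79861174e-04,  2.92086881e-01, -9.56391748e-01,
        -1.42699279e+02],
       [ 0.00000000e+00,  0.00000000e+00,  0.00000000e+00,
         1.00000000e+00]])}
0.15
```

View pics/scene0.png

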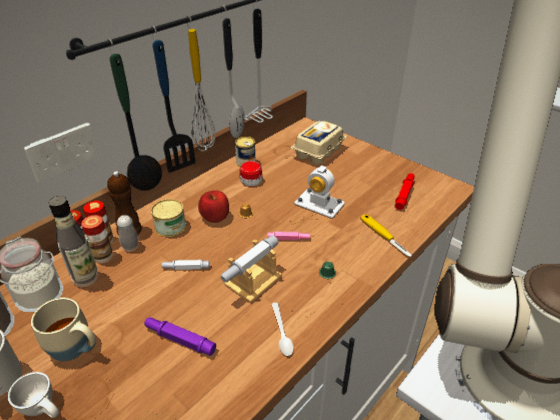

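View pics/side0.png

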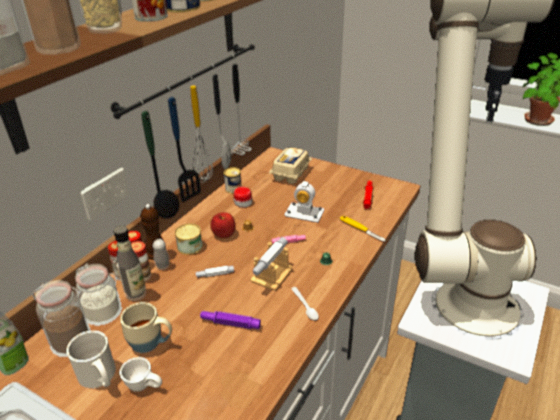

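View pics/wrist0.png

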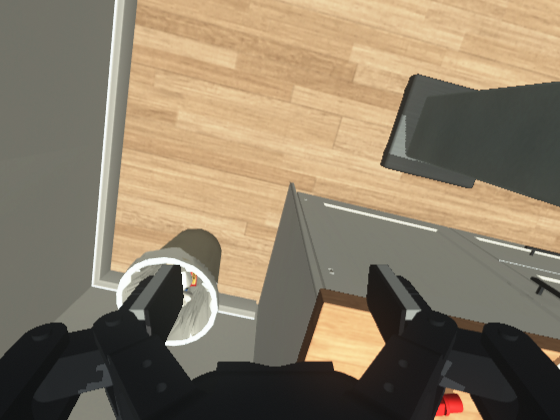

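The gauge (grey) sits in the cradle at scene px (250,262), the housing is at (320,190), and the look-alikes are pink, purple, red and small white. Next I'll measure from depth.

```bash
cat > h.py <<'E'
import cv2,numpy as np
from bench import arm
def cloud(n,im,d,T=None):
    p=arm.camera_params(n);K=p["K"]
    v,u=np.mgrid[0:420,0:560]
    P=np.stack([(u-K[0,2])/K[0,0]*d,-(v-K[1,2])/K[1,1]*d,-d],-1)
    if n=="wrist": M=T@p["mount"]
    else: M=np.linalg.inv(p["world_to_cam"])
    W=P@M[:3,:3].T+M[:3,3]
    W[d<=0]=np.nan
    return W
def tool(s):
    from scipy.spatial.transform import Rotation as R
    T=np.eye(4);T[:3,:3]=R.from_quat(s["ee_rot"]).as_matrix();T[:3,3]=s["position"];return T
E
python3 - <<'E'
from h import *
np.set_printoptions(precision=1,suppress=True)
for n in ["scene","side"]:
    im=cv2.imread(f"pics/{n}0.png");d=np.load(f"pics/{n}0.npy");W=cloud(n,im,d)
    pts={"scene":[(250,258),(225,272),(275,243),(250,290),(320,180),(320,205),(328,270),(285,340),(385,235),(213,205),(245,211),(250,170)],
     "side":[(270,258),(304,190),(304,212),(326,258),(222,226)]}[n]
    for u,v in pts: print(n,u,v,W[v,u])
    c={"scene":(200,140,370,310),"side":(230,160,340,300)}[n]
    cr=im[c[1]:c[3],c[0]:c[2]]
    cv2.imwrite(f"pics/{n}0c.png",cv2.resize(cr,None,fx=3.5,fy=3.5,interpolation=cv2.INTER_CUBIC))
E
```

```text
scene 250 258 [501.4 165.2  82.2]
scene 225 272 [509.5 226.1  83.4]
scene 275 243 [497.5  94.7  77.1]
scene 250 290 [477.5 192.3  27.2]
scene 320 180 [ 557.5 -133.5   91. ]
scene 320 205 [ 557.3 -140.2    9.8]
scene 328 270 [399.8  33.1  16.3]
scene 285 340 [357.  221.3   1.8]
scene 385 235 [ 371.4 -149.7   12.5]
scene 213 205 [712.3  79.2  56.8]
scene 245 211 [677.    9.3  15.4]
scene 250 170 [762.3 -96.3  46.6]
side 270 258 [498.7 172.4  82.6]
side 304 190 [ 563.4 -140.5   98.9]
side 304 212 [ 562.6 -141.    17. ]
side 326 258 [402.1  33.4  20.2]
side 222 226 [715.2  85.5  54. ]
```

View pics/scene0c.png

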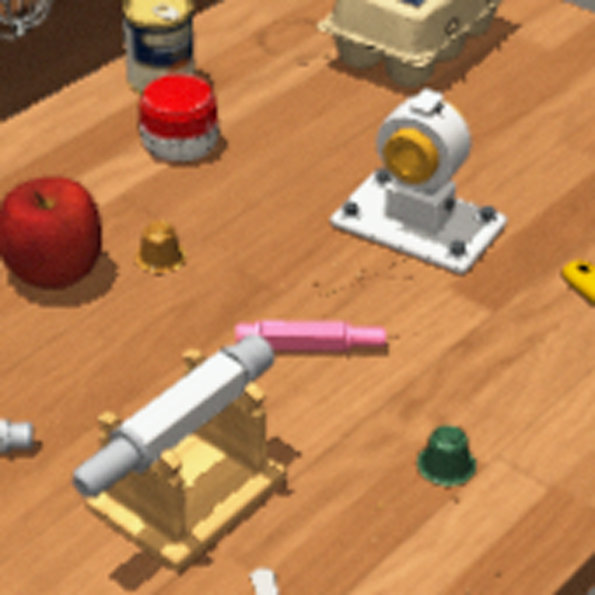

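View pics/side0c.png

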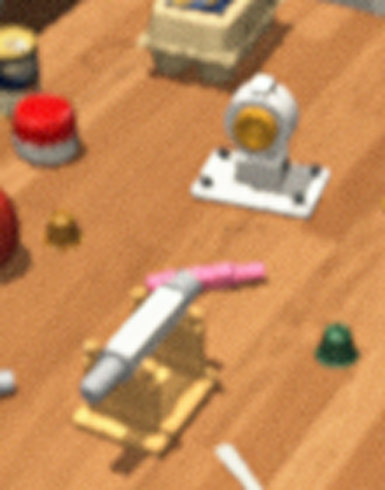

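The go end points towards world +y and the gauge lies roughly along y. First I'll turn the tool so its y axis is along −x, then look from above the housing.

>>> {"op": "drive_tool", "data": {
  "steps": [
    [0,0,-0.01,-8.5,0.085],
    [0,0,-0.01,-8.5,0.085],
    [0,0,-0.01,-8.5,0.085],
    [0,0,-0.01,-8.5,0.085],
    [0,0,-0.01,-8.5,0.085],
    [0,0,-0.01,-8.5,0.085],
    [0,0,-0.01,-8.5,0.085],
    [0,0,-0.01,-8.5,0.085],
    [0,0,0,-8.5,0.085],
    [-0.04,-0.04,0,0,0.085],
    [-0.04,-0.04,0,0,0.085],
    [-0.04,-0.04,0,0,0.085],
    [-0.04,-0.04,0,0,0.085],
    [-0.04,-0.04,0,0,0.085],
    [-0.04,-0.04,0,0,0.085],
    [-0.04,-0.04,0,0,0.085],
    [-0.04,-0.04,0,0,0.085],
    [-0.04,-0.04,0,0,0.085],
    [-0.04,-0.04,0,0,0.085],
    [0,0,0,0,0.085]
  ]
}}

```text
clock: 2.15
position: [503.3, -249.2, 310.2]
ee_rot: [0.71, -0.704, -0.001, -0.0]
contact_force: [0.3, -0.0, -0.7]
gripper_width: 84.7
```

```bash
cat > look.py <<'E'
from h import *
import sys
np.set_printoptions(precision=3,suppress=True)
s=arm.read_state();im,d=arm.get_image("wrist");t=sys.argv[1]
cv2.imwrite(f"pics/w{t}.png",im);np.save(f"pics/w{t}.npy",d);np.save(f"pics/T{t}.npy",tool(s))
print(s["clock"],s["position"],s["ee_rot"],s["contact_force"],s["joints"]);print(tool(s))
E
python3 look.py 1
```

```text
2.15 [ 503.261 -249.236  310.169] [ 0.71  -0.704 -0.001 -0.   ] [ 0.334 -0.05  -0.744] [-0.172  0.231 -0.014 -0.001 -1.326  0.18 ]
[[   0.008   -1.      -0.001  503.261]
 [  -1.      -0.008    0.001 -249.236]
 [  -0.001    0.001   -1.     310.169]
 [   0.       0.       0.       1.   ]]
```

View pics/w1.png

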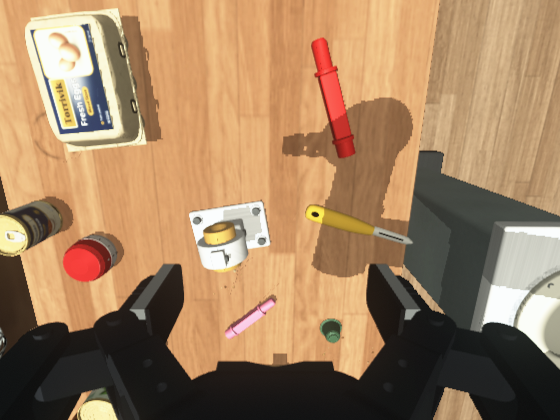

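The housing is at wrist px (230,235): white foot, brass bush showing at both faces. I'll measure its foot and bush from the depth.

```bash
cat > hs.py <<'E'
from h import *
import sys
np.set_printoptions(precision=2,suppress=True)
t=sys.argv[1]
im=cv2.imread(f"pics/w{t}.png");d=np.load(f"pics/w{t}.npy");W=cloud("wrist",im,d,np.load(f"pics/T{t}.npy"))
R=(abs(W[...,0]-557)<90)&(abs(W[...,1]+138)<70)
hsv=cv2.cvtColor(im,cv2.COLOR_BGR2HSV)
tb=R&(abs(W[...,2])<3); print("table z",np.median(W[...,2][R&(W[...,2]<5)]))
foot=R&(W[...,2]>6)&(W[...,2]<14)&(hsv[...,1]<60)
p=W[foot][:,:2].astype(np.float32);print("foot n",len(p),"z",np.median(W[foot][:,2]),cv2.minAreaRect(p),cv2.boxPoints(cv2.minAreaRect(p)))
br=R&(W[...,2]>40)&(hsv[...,1]>110)&(hsv[...,0]>12)&(hsv[...,0]<35)
b=W[br];print("brass n",len(b),b.min(0),b.max(0))
for m,nm in((b[:,1]<-140,"-y"),(b[:,1]>=-140,"+y")):
    q=b[m]
    if len(q)<5: print(nm,len(q));continue
    print(nm,len(q),"y",q[:,1].min(),q[:,1].max(),"ztop",np.percentile(q[:,2],[50,95,100]),"x",q[:,0].min(),q[:,0].max())
    top=q[q[:,2]>np.percentile(q[:,2],90)];print("  top pts mean",top.mean(0))
hd=R&(W[...,2]>75)&(hsv[...,1]<60);q=W[hd];print("head",q.min(0),q.max(0))
x,y,w,h=cv2.boundingRect(R.astype(np.uint8));c=im[max(y,0):y+h,x:x+w]
cv2.imwrite(f"pics/w{t}c.png",cv2.resize(c,None,fx=3.5,fy=3.5,interpolation=cv2.INTER_CUBIC))
E
python3 hs.py 1
```

```text
table z -0.10595702077671376
foot n 1783 z 9.811541922315541 ((569.1605224609375, -156.1267547607422), (111.52510070800781, 71.20187377929688), 9.634062767028809) [[ 508.23 -130.36]
 [ 520.14 -200.56]
 [ 630.09 -181.89]
 [ 618.18 -111.7 ]]
brass n 613 [ 546.32 -187.83   61.16] [ 590.15 -129.97   97.4 ]
-y 560 y -187.83383877819762 -167.03333252787053 ztop [89.68 95.45 97.4 ] x 552.0802989068867 590.1538385383233
  top pts mean [ 572.6  -176.73   95.64]
+y 53 y -136.849072013383 -129.97201311972026 ztop [93.17 95.41 95.78] x 546.3200592355549 578.739461546954
  top pts mean [ 565.99 -133.73   95.42]
head [ 537.09 -180.96   75.05] [ 601.54 -130.98  114.47]
```

View pics/w1c.png

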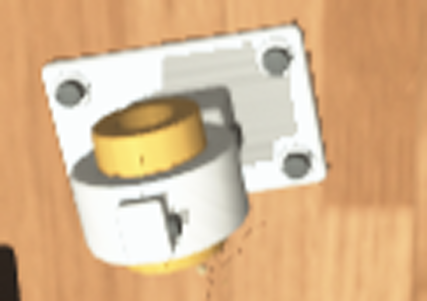

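Foot 111.5 x 71.2 mm at z = 9.8, which matches the given sizes, with a yaw of 9.6°. I'll fit the bush circle in the housing frame, then move over the cradle.

```bash
cat > bush.py <<'E'
from h import *
import sys
from scipy.optimize import least_squares
np.set_printoptions(precision=2,suppress=True)
t=sys.argv[1]
im=cv2.imread(f"pics/w{t}.png");d=np.load(f"pics/w{t}.npy");W=cloud("wrist",im,d,np.load(f"pics/T{t}.npy"))
hsv=cv2.cvtColor(im,cv2.COLOR_BGR2HSV)
a=np.radians(9.63);ex=np.array([np.cos(a),np.sin(a)]);ey=np.array([-np.sin(a),np.cos(a)]);c=np.array([569.16,-156.13])
l=(W[...,:2]-c)@ex; s=(W[...,:2]-c)@ey; z=W[...,2]
R=(abs(l)<60)&(abs(s)<45)&(z>40)
br=R&(hsv[...,1]>110)&(hsv[...,0]>12)&(hsv[...,0]<35)
br=cv2.erode(br.astype(np.uint8),np.ones((2,2)))>0
S,L,Z=s[br],l[br],z[br]
print("s range",np.percentile(S,[0,2,5,50,95,98,100]))
for lo,hi in((-60,-17),(17,60)):
    m=(S>lo)&(S<hi)&(Z>75); rr=np.hypot(L,Z-75); m&=(rr>17)
    if m.sum()<8: print(m.sum());continue
    f=least_squares(lambda p:np.hypot(L[m]-p[0],Z[m]-p[1])-20.5,[0,75],loss="soft_l1")
    print("side",lo,m.sum(),"centre l,z",f.x,"rms",np.sqrt((f.fun**2).mean()),"s",S[m].min(),S[m].max())
m=(S<0)
print(np.histogram(S,bins=np.arange(-40,42,2)))
wh=R&(hsv[...,1]<60)&(z>60); print("head s",np.percentile(s[wh],[0,2,50,98,100]),"l",np.percentile(l[wh],[1,99]))
m=wh&(np.hypot(l,z-75)<33)&(np.hypot(l,z-75)>28)&(z>80)
f=least_squares(lambda p:np.hypot(l[m]-p[0],z[m]-p[1])-31,[0,75],loss="soft_l1");print("boss centre",f.x,m.sum())
E
python3 bush.py 1
```

```text
s range [-29.27 -28.94 -28.77 -23.54 -14.14  24.11  25.11]
side -60 296 centre l,z [ 0.57 74.42] rms 0.8415993997671805 s -29.27151888000866 -17.008743577344518
side 17 19 centre l,z [ 0.11 74.18] rms 0.8053253461646369 s 23.122695655005508 25.109435413094488
(array([  0,   0,   0,   0,   0, 100,  73,  71,  62,  50,  49,  45,  53,
         3,   0,   0,   0,   0,   0,   0,   0,   0,   0,   0,   0,   0,
         0,   0,   0,   0,   0,   6,  13,   0,   0,   0,   0,   0,   0,
         0]), array([-40, -38, -36, -34, -32, -30, -28, -26, -24, -22, -20, -18, -16,
       -14, -12, -10,  -8,  -6,  -4,  -2,   0,   2,   4,   6,   8,  10,
        12,  14,  16,  18,  20,  22,  24,  26,  28,  30,  32,  34,  36,
        38,  40]))
head s [-29.17 -14.88  -3.6   14.79  23.39] l [-30.34  28.02]
boss centre [ 0.19 74.38] 797
```

>>> {"op": "drive_tool", "data": {
  "steps": [
    [-0.045,0,0,0,0.085],
    [-0.045,0,0,0,0.085],
    [-0.045,0,0,0,0.085],
    [-0.045,0,0,0,0.085],
    [-0.045,0,0,0,0.085],
    [-0.045,0,0,0,0.085],
    [-0.045,0,0,0,0.085],
    [-0.02,0,0,0,0.085],
    [0,0,0,0,0.085],
    [0,0,0,0,0.085]
  ]
}}

```text
clock: 3.2
position: [499.0, 81.2, 311.2]
ee_rot: [0.708, -0.706, -0.0, 0.0]
contact_force: [0.4, 0.2, -0.1]
gripper_width: 85.0
```

```bash
python3 look.py 2
```

```text
3.2 [499.001  81.237 311.198] [ 0.708 -0.706 -0.     0.   ] [ 0.393  0.195 -0.057] [ 0.483  0.13  -0.139  0.    -1.303 -0.481]
[[  0.002  -1.     -0.001 499.001]
 [ -1.     -0.002  -0.     81.237]
 [  0.      0.001  -1.    311.198]
 [  0.      0.      0.      1.   ]]
```

View pics/w2.png

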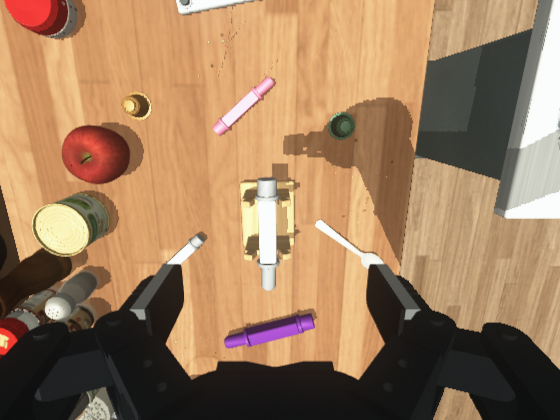

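The gauge lies in the cradle at wrist px (267,230), with the longer go end at the bottom of the picture, world +y. Measuring its axis, handle top and cradle.

```bash
cat > g.py <<'E'
from h import *
import sys
np.set_printoptions(precision=2,suppress=True)
t=sys.argv[1]
im=cv2.imread(f"pics/w{t}.png");d=np.load(f"pics/w{t}.npy");W=cloud("wrist",im,d,np.load(f"pics/T{t}.npy"))
hsv=cv2.cvtColor(im,cv2.COLOR_BGR2HSV)
R=(abs(W[...,0]-502)<60)&(abs(W[...,1]-155)<100)
g=R&(W[...,2]>68)&(hsv[...,1]<70)
n,lab,st,ce=cv2.connectedComponentsWithStats(g.astype(np.uint8));k=1+st[1:,4].argmax();g=lab==k
P=W[g];r=cv2.minAreaRect(P[:,:2].astype(np.float32));print("gauge",len(P),r,cv2.boxPoints(r))
h=g&(W[...,2]>83.5)&(W[...,2]<88);P2=W[h]
c=P2[:,:2].mean(0);ex=np.linalg.svd(P2[:,:2]-c,full_matrices=False)[2][0];ex*=np.sign(ex[1])
print("handle top mean",P2.mean(0),"axis",ex,np.degrees(np.arctan2(-ex[0],ex[1])))
pe=np.array([ex[1],-ex[0]])
s=(P[:,:2]-c)@ex;l=(P[:,:2]-c)@pe
for b in range(-100,110,6):
    m=(s>=b)&(s<b+6)
    if m.sum()>3: print(b,m.sum(),"l",np.percentile(l[m],[3,97]),"zmax",np.percentile(P[m,2],95),"xy",c+(b+3)*ex)
print("s",s.min(),s.max(),"origin from ends",c+ex*(s.max()-83),c+ex*(s.min()+67))
w=R&(W[...,2]>8)&(W[...,2]<16)&(hsv[...,1]>70);r=cv2.minAreaRect(W[w][:,:2].astype(np.float32));print("cradle foot",w.sum(),r,np.median(W[w][:,2]))
u=R&(W[...,2]>74)&(hsv[...,1]>70);q=W[u];print("cheeks",len(q),q.min(0),q.max(0),q.mean(0))
for m in((q[:,1]<c[1]),(q[:,1]>c[1])): print(q[m].min(0),q[m].max(0),q[m].mean(0))
x,y,ww,hh=cv2.boundingRect(R.astype(np.uint8));cv2.imwrite(f"pics/w{t}c.png",cv2.resize(im[y:y+hh,x:x+ww],None,fx=3.5,fy=3.5,interpolation=cv2.INTER_CUBIC))
E
python3 g.py 2
```

```text
gauge 31213 ((501.9960021972656, 77.13145446777344), (34.23216247558594, 119.98988342285156), 89.91206359863281) [[441.97  60.11]
 [561.96  59.92]
 [562.02  94.16]
 [442.03  94.34]]g.py:12: RuntimeWarning: Mean of empty slice.
  c=P2[:,:2].mean(0);ex=np.linalg.svd(P2[:,:2]-c,full_matrices=False)[2][0];ex*=np.sign(ex[1])
  ret = um.true_divide(
Traceback (most recent call last):
  File "g.py", line 12, in <module>
    c=P2[:,:2].mean(0);ex=np.linalg.svd(P2[:,:2]-c,full_matrices=False)[2][0];ex*=np.sign(ex[1])
                          ~~~~~~~~~~~~~~~~~~~~~~~~~~~~~~~~~~~~~~~~~~~~~~~~^^^
IndexError: index 0 is out of bounds for axis 0 with size 0
```

That component was the gripper itself, so I'll cap the height.

```bash
sed -i 's/(W\[...,2\]>68)&/(W[...,2]>68)\&(W[...,2]<100)\&/; s/(W\[...,2\]>74)&(hsv/(W[...,2]>74)\&(W[...,2]<100)\&(hsv/' g.py; python3 g.py 2
```

```text
gauge 1966 ((507.2014465332031, 157.3624267578125), (28.211605072021484, 149.40354919433594), 0.7327294945716858) [[492.14 231.88]
 [494.05  82.49]
 [522.26  82.85]
 [520.35 232.24]]
handle top mean [507.52 146.72  85.68] axis [-0.01  1.  ] 0.563075645241819
-64 126 l [-10.63  11.01] zmax 87.20578597216823 xy [508.12  85.72]
-58 99 l [-11.78  11.28] zmax 87.48859850305367 xy [508.06  91.72]
-52 99 l [-11.74  11.42] zmax 87.35552583570798 xy [508.    97.72]
-46 125 l [-12.92  12.82] zmax 89.90996490366015 xy [507.94 103.72]
-40 83 l [-11.1   10.86] zmax 88.38880147318929 xy [507.88 109.72]
-34 83 l [-10.37  10.29] zmax 86.8736022920138 xy [507.82 115.72]
-28 89 l [-10.32  10.44] zmax 86.95754064887237 xy [507.76 121.72]
-22 77 l [-10.27  10.62] zmax 87.30716420147368 xy [507.7  127.72]
-16 84 l [-10.23  10.79] zmax 86.85578685809891 xy [507.64 133.72]
-10 83 l [-10.18  10.33] zmax 87.22715906757075 xy [507.58 139.72]
-4 71 l [-10.13   9.75] zmax 86.99597164020071 xy [507.53 145.72]
2 81 l [-10.09   9.88] zmax 87.1670040718551 xy [507.47 151.72]
8 75 l [-10.05  10.  ] zmax 86.969029008
[... 538 characters left out ...]
72]
62 59 l [-9.64  8.93] zmax 85.11416682682034 xy [506.88 211.72]
68 58 l [-9.6   9.03] zmax 85.29368739498531 xy [506.82 217.72]
74 58 l [-9.55  7.76] zmax 85.06389778326583 xy [506.76 223.72]
80 37 l [-9.41  7.73] zmax 84.9599632059928 xy [506.7  229.72]
s -64.0668073438234 85.36728786875999 origin from ends [507.49 149.09] [507.49 149.65]
cradle foot 1005 ((509.2347106933594, 149.18724060058594), (77.18843078613281, 98.89926147460938), 1.1018335819244385) 11.70950664338477
cheeks 275 [477.58  82.92  74.03] [539.85 227.27  81.55] [508.48 148.35  77.66]
[480.03  82.92  74.1 ] [539.85 118.35  81.55] [509.67 112.85  77.69]
[477.58 181.26  74.03] [537.99 227.27  80.84] [507.22 186.24  77.63]
```

```bash
sleep 1
```

```text
(no output)
```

View pics/w2c.png

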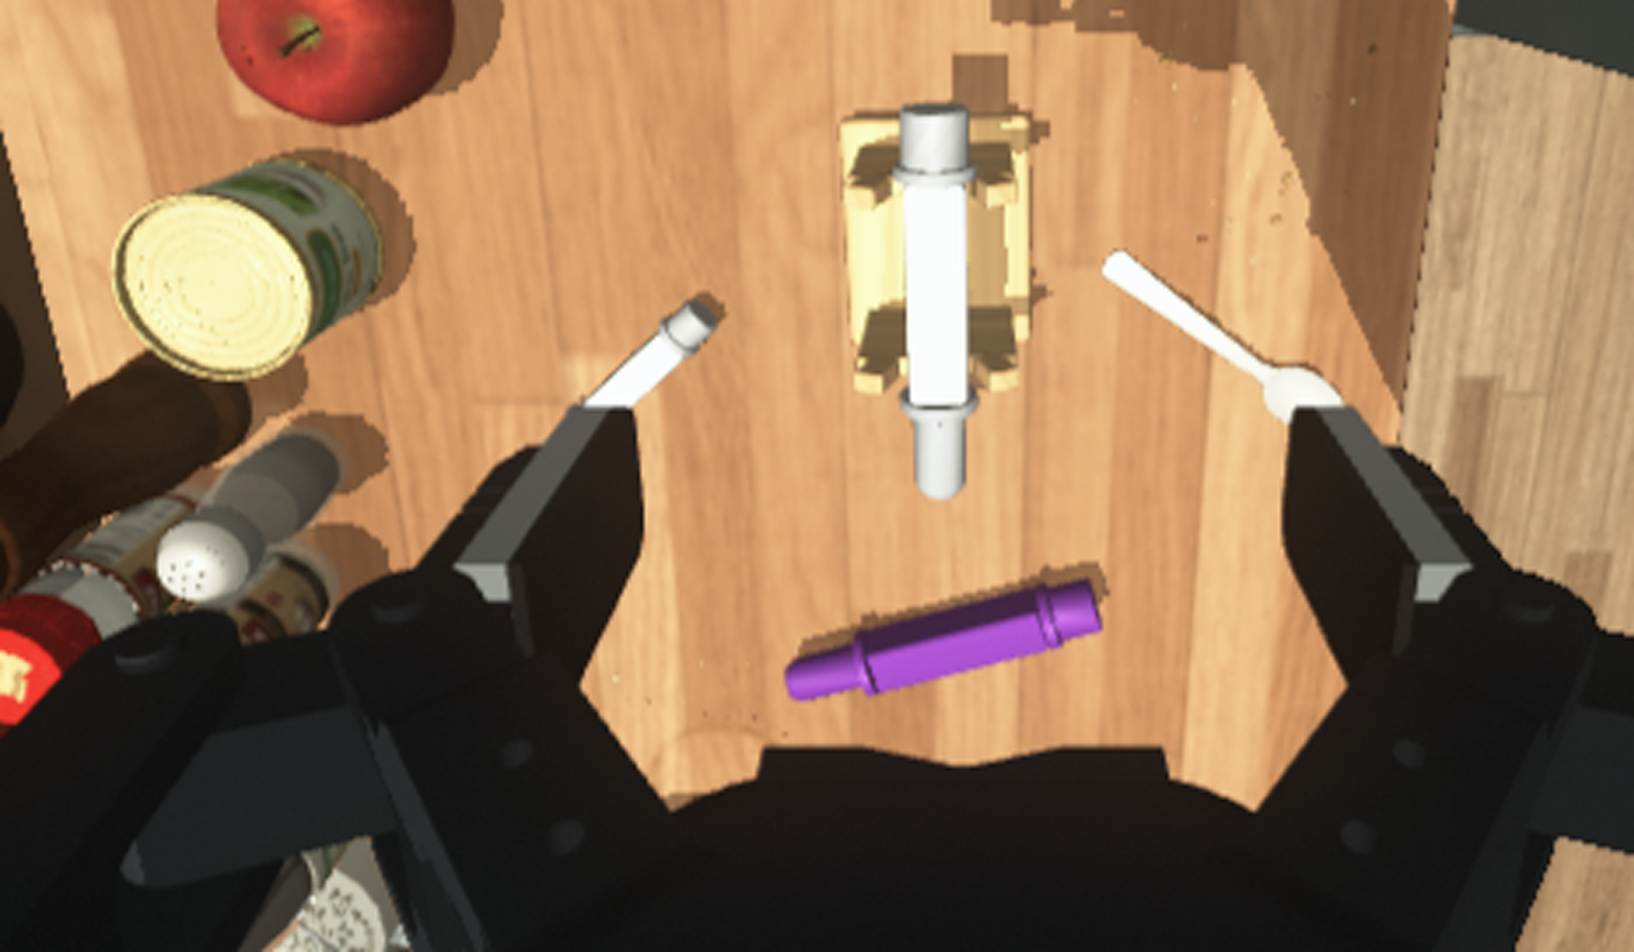

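Gauge: length 149.4 mm, handle top ≈86, origin ≈(507.5, 149.4), yaw ≈0.6°. The cradle agrees to about 1 mm. Descending to grasp.

>>> {"op": "drive_tool", "data": {
  "steps": [
    [-0.034,-0.0085,0.03,-0.5,0.085],
    [-0.034,0,0.03,0,0.085],
    [0,0,0.04,0,0.085],
    [0,0,0.04,0,0.085],
    [0,0,0.03,0,0.085],
    [0,0,0.03,0,0.085],
    [0,0,0.02,0,0.085],
    [0,0,0.02,0,0.085],
    [0,0,0.01,0,0.085],
    [0,0,0.005,0,0.085],
    [0,0,0,0,0.085],
    [0,0,0,0,0.085]
  ]
}}

```text
clock: 4.45
position: [508.1, 150.0, 57.2]
ee_rot: [0.711, -0.703, 0.0, -0.001]
contact_force: [-0.3, 0.4, 0.1]
gripper_width: 85.0
```

>>> {"op": "drive_tool", "data": {
  "steps": [
    [0,0,0.001,0,0],
    [0,0,0,0,0],
    [0,0,0,0,0],
    [0,0,0,0,0],
    [0,0,0,0,0],
    [0,0,0,0,0],
    [0,0,0,0,0],
    [0,0,0,0,0]
  ]
}}

```text
clock: 5.25
position: [507.6, 150.2, 55.8]
ee_rot: [0.711, -0.703, 0.0, -0.0]
contact_force: [-0.4, -0.6, 5.0]
gripper_width: 21.1
```

>>> {"op": "drive_tool", "data": {
  "steps": [
    [0,0,-0.005,0,0],
    [0,0,-0.01,0,0],
    [0,0,-0.02,0,0],
    [0,0,-0.04,0,0],
    [0,0,-0.04,0,0],
    [0,0,-0.03,0,0],
    [0,0,0,0,0],
    [0,0,0,0,0],
    [0,0,0,0,0]
  ]
}}

```text
clock: 6.15
position: [505.8, 149.3, 198.1]
ee_rot: [0.711, -0.703, -0.001, 0.002]
contact_force: [-0.3, 0.1, -3.9]
gripper_width: 21.2
```

```bash
python3 look.py 3; python3 - <<'E'
from h import *
im,d=arm.get_image("scene");cv2.imwrite("pics/s3.png",im);np.save("pics/s3.npy",d)
cv2.imwrite("pics/s3c.png",cv2.resize(im[120:320,150:350],None,fx=3,fy=3,interpolation=cv2.INTER_CUBIC))
E
```

```text
6.15 [505.815 149.26  198.138] [ 0.711 -0.703 -0.001  0.002] [-0.296  0.109 -3.866] [ 0.594  0.25  -0.277 -0.001 -1.049 -0.583]
[[  0.01   -1.     -0.004 505.815]
 [ -1.     -0.01   -0.002 149.26 ]
 [  0.002   0.004  -1.    198.138]
 [  0.      0.      0.      1.   ]]
```

View pics/w3.png

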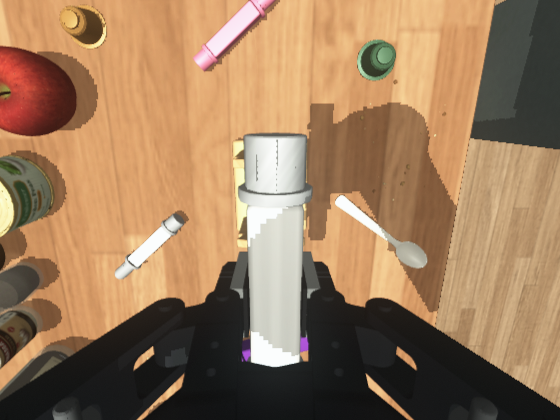

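View pics/s3c.png

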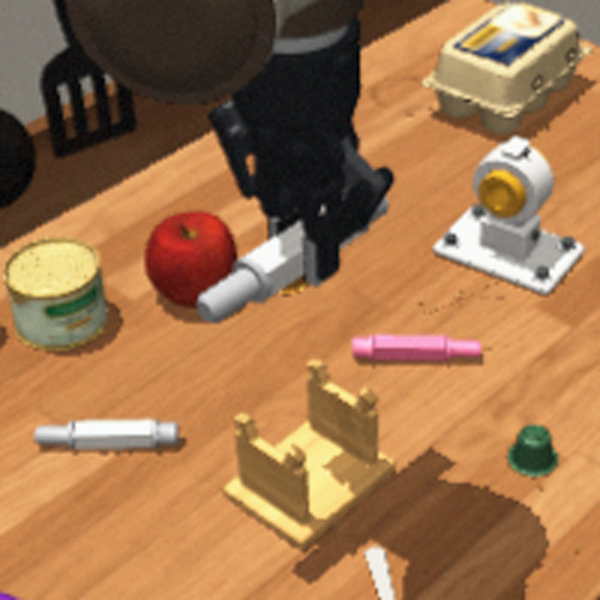

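The gauge is held level and clear of the cradle. I'll measure where it sits in the tool frame.

```bash
cat > held.py <<'E'
from h import *
import sys
np.set_printoptions(precision=2,suppress=True)
t=sys.argv[1]
im=cv2.imread(f"pics/w{t}.png");d=np.load(f"pics/w{t}.npy");W=cloud("wrist",im,d,np.eye(4))
u=np.arange(560)[None];v=np.arange(420)[:,None]
m=(abs(W[...,1])<17)&(W[...,2]>-36)&(W[...,2]<0)&(W[...,0]>5)&(W[...,0]<90)
P=W[m]
for b in range(8,76,5):
    q=P[(P[:,0]>=b)&(P[:,0]<b+5)]
    if len(q)>5: print(b,len(q),"y",q[:,1].min(),q[:,1].max(),(q[:,1].min()+q[:,1].max())/2,"z top",np.percentile(q[:,2],[2,10,50]))
print("max x",np.percentile(P[:,0],[99,100]))
E
python3 held.py 3
```

```text
8 1448 y -16.278410750495436 16.97802638297574 0.349807816240153 z top [-35.49 -32.91 -29.75]
13 625 y -9.664821792252704 12.077673185848736 1.206425696798016 z top [-31.27 -30.87 -30.14]
18 642 y -9.99376866266716 11.984658529856656 0.9954449335947482 z top [-31.25 -30.82 -30.15]
23 659 y -9.870574075107365 11.768674588864982 0.9490502568788086 z top [-31.48 -30.92 -30.15]
28 683 y -9.712912488400317 12.059671684866949 1.173379598233316 z top [-31.22 -30.89 -30.15]
33 717 y -9.992203351546378 12.016650733907097 1.0122236911803597 z top [-31.45 -30.97 -30.15]
38 665 y -13.578879046573412 15.491820583137777 0.9564707682821822 z top [-34.08 -32.96 -30.16]
43 1154 y -13.463249251652769 16.105279111262966 1.3210149298050986 z top [-34.57 -33.87 -31.02]
48 816 y -11.176228590245831 13.049875080900012 0.9368232453270906 z top [-32.04 -31.32 -29.9 ]
53 844 y -11.006158491046437 12.92556853632901 0.9597050226412867 z top [-31.91 -31.48 -29.87]
58 885 y -11.22893653284018 13.237857009838223 1.0044602384990213 z top [-32.02 -31.39 -29.86]
63 863 y -11.226589208229909 13.052617572169433 0.9130141819697624 z top [-31.98 -31.27 -28.93]
max x [66.61 66.72]
```

Held level, axis 19.15 mm behind the TCP, origin at tool x ≈ −0.3, y ≈ +1. Checking the clearance around the approach spot on the housing's −y side.

```bash
python3 - <<'E'
from h import *
np.set_printoptions(precision=1,suppress=True)
im=cv2.imread("pics/w1.png");d=np.load("pics/w1.npy");W=cloud("wrist",im,d,np.load("pics/T1.npy"))
m=(W[...,2]>8)&(W[...,2]<200)&(W[...,1]<-190)&(W[...,0]>400)&(W[...,0]<900)
v,u=np.where(m);m&=(np.arange(420)[:,None]<200)
n,l,s,c=cv2.connectedComponentsWithStats(m.astype(np.uint8))
for i in range(1,n):
    if s[i,4]>100: q=W[l==i];print(s[i],q.min(0),q.max(0))
E
```

```text
[   25     8   122   143 12841] [ 669.4 -437.8    8.1] [ 789.  -274.3   75.7]
[ 311   37   42  121 2187] [ 400.  -412.8    8.3] [ 458.3 -265.4   31.4]
```

>>> {"op": "drive_tool", "data": {
  "steps": [
    [0.0446,-0.0084,0,0,0],
    [0.0446,-0.0084,0,0,0],
    [0.0446,-0.0084,0,0,0],
    [0.0446,-0.0084,0,0,0],
    [0.0446,-0.0084,0,0,0],
    [0.0446,-0.0084,0,0,0],
    [0.0446,-0.0084,0,0,0],
    [0.0446,-0.0084,0,0,0],
    [0.0446,-0.0084,0,0,0],
    [0.0446,-0.0084,0,0,0],
    [0,0,0,-4.5,0],
    [0,0,0,-4.5,0],
    [0,0,0,0,0],
    [0,0,0,0,0],
    [0,0,0,0,0]
  ]
}}

```text
clock: 7.75
position: [596.1, -294.7, 199.7]
ee_rot: [0.764, -0.646, -0.0, 0.0]
contact_force: [0.2, -0.7, -3.6]
gripper_width: 21.3
```

```bash
python3 look.py 4
```

```text
7.75 [ 596.133 -294.69   199.719] [ 0.764 -0.646 -0.     0.   ] [ 0.188 -0.738 -3.633] [-0.216  0.474  0.07  -0.    -1.168  0.384]
[[   0.167   -0.986   -0.001  596.133]
 [  -0.986   -0.167    0.    -294.69 ]
 [  -0.       0.001   -1.     199.719]
 [   0.       0.       0.       1.   ]]
```

View pics/w4.png

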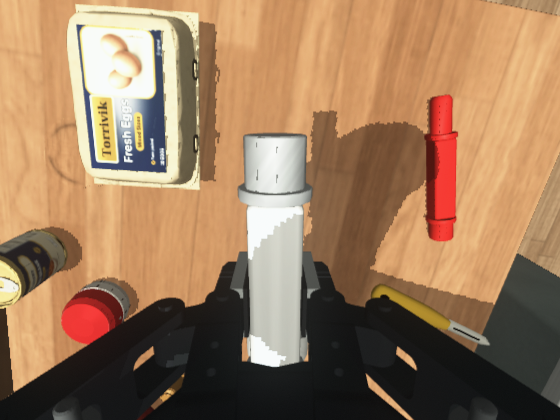

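The gauge is parallel to the bore (yaw 9.6°). Descending to bore height, 2 mm sideways.

>>> {"op": "drive_tool", "data": {
  "steps": [
    [0,0.0021,0.03,0,0],
    [0,0,0.04,0,0],
    [0,0,0.04,0,0],
    [0,0,0.02,0,0],
    [0,0,0.01,0,0],
    [0,0,0.0037,0,0],
    [0,0,0,0,0],
    [0,0,0,0,0],
    [0,0,0,0,0]
  ]
}}

```text
clock: 8.7
position: [595.1, -295.7, 58.3]
ee_rot: [0.764, -0.645, 0.001, -0.001]
contact_force: [0.3, -1.3, -2.9]
gripper_width: 21.3
```

```bash
python3 - <<'E'
from h import *
s=arm.read_state();print(s["position"],s["contact_force"])
for n,c in (("scene",(280,130,400,250)),("side",(270,150,350,230))):
    im,d=arm.get_image(n);cv2.imwrite(f"pics/{n}5.png",im);np.save(f"pics/{n}5.npy",d)
    k=cv2.resize(im[c[1]:c[3],c[0]:c[2]],(600,600),interpolation=cv2.INTER_CUBIC);cv2.imwrite(f"pics/{n}5c.png",k)
E
```

```text
[ 595.10788444 -295.72881306   58.33822128] [ 0.31373693 -1.25498097 -2.9053261 ]
```

View pics/scene5c.png

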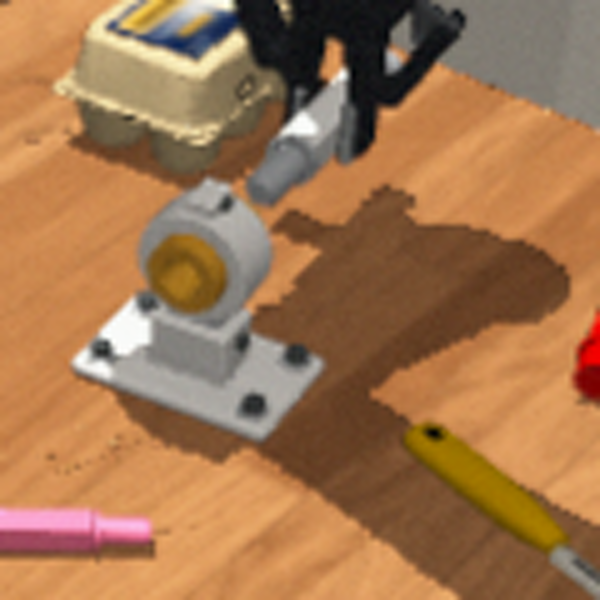

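View pics/side5c.png

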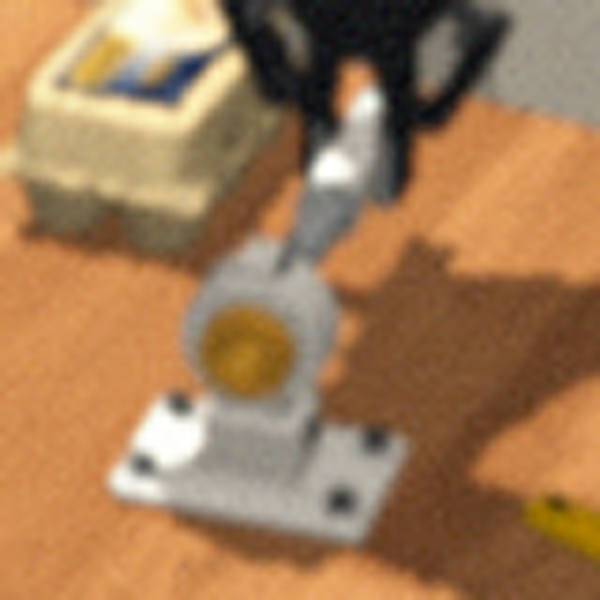

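The gauge's go tip is visible behind the boss, roughly in line. The pose readings look noisy by about 1 mm, so I'll average several.

```bash
cat > avg.py <<'E'
from h import *
np.set_printoptions(precision=2,suppress=True)
P=[];F=[];Y=[];M=[]
for i in range(12):
    s=arm.read_state();T=tool(s);P.append(s["position"]);F.append(s["contact_force"]);M.append(s["wrist_torque"]);Y.append(np.degrees([np.arctan2(T[0,0],-T[1,0]),T[2,0],T[2,1]]));arm.get_image("wrist")
P=np.array(P);F=np.array(F)
a=np.radians(9.63);ex=np.array([np.cos(a),np.sin(a)]);ey=np.array([-np.sin(a),np.cos(a)]);c=np.array([569.16,-156.13])
m=P.mean(0)
print(s["clock"],"pos",m,"std",P.std(0),"yaw,tilts",np.mean(Y,0),"std",np.std(Y,0));print("force",F.mean(0),F.std(0),"M",np.mean(M,0))
f=F.mean(0)
print("housing l,s",(m[:2]-c)@ex,(m[:2]-c)@ey,"force l,s,z",f[:2]@ex,f[:2]@ey,f[2])
E
python3 avg.py
```

```text
9.35 pos [ 594.25 -295.5    56.92] std [0.18 0.05 0.41] yaw,tilts [ 9.62  0.01 -0.03] std [0.   0.02 0.04]
force [ 0.05 -0.12 -3.32] [0.42 0.31 0.53] M [-0.01  0.02  0.  ]
housing l,s 1.418537992987203 -141.60186657582017 force l,s,z 0.03200481571912853 -0.12641646787424832 -3.320728942647266
```

>>> {"op": "drive_tool", "data": {
  "steps": [
    [-0.006,0,0.0009,0,0],
    [-0.006,0,0,0,0],
    [-0.005,0,0,0,0],
    [-0.004,0,0,0,0],
    [-0.003,0,0,0,0],
    [0,0,0,0,0],
    [0,0,0,0,0],
    [0,0,0,0,0]
  ]
}}

```text
clock: 10.2
position: [590.2, -271.9, 55.7]
ee_rot: [0.764, -0.645, 0.0, -0.0]
contact_force: [0.4, 0.4, -3.5]
gripper_width: 21.0
```

```bash
python3 avg.py
```

```text
10.75 pos [ 590.13 -271.92   55.69] std [0.03 0.06 0.03] yaw,tilts [ 9.62  0.   -0.  ] std [0.01 0.   0.  ]
force [-0.15 -0.23 -3.71] [0.4  0.3  0.57] M [-0.01  0.01  0.01]
housing l,s 1.308274180973732 -117.66290523930469 force l,s,z -0.1874030705787986 -0.20330481930229707 -3.7137217568181793
```

>>> {"op": "drive_tool", "data": {
  "steps": [
    [-0.001,0,0,0,0],
    [-0.001,0,0,0,0],
    [-0.001,0,0,0,0],
    [-0.001,0,0,0,0],
    [-0.001,0,0,0,0],
    [-0.001,0,0,0,0],
    [0,0,0,0,0]
  ]
}}

```text
clock: 11.5
position: [589.1, -265.7, 55.8]
ee_rot: [0.764, -0.645, -0.0, -0.0]
contact_force: [0.4, -0.2, -3.6]
gripper_width: 21.0
```

>>> {"op": "drive_tool", "data": {
  "steps": [
    [-0.001,0,0,0,0],
    [-0.001,0,0,0,0],
    [0,0,0,0,0]
  ]
}}

```text
clock: 11.8
position: [588.8, -263.8, 55.7]
ee_rot: [0.764, -0.645, -0.0, -0.0]
contact_force: [-1.1, -0.9, -2.9]
gripper_width: 21.2
```

>>> {"op": "drive_tool", "data": {
  "steps": [
    [-0.001,0,0,0,0],
    [0,0,0,0,0]
  ]
}}

```text
clock: 12.0
position: [588.6, -262.8, 55.7]
ee_rot: [0.764, -0.645, -0.0, 0.0]
contact_force: [0.1, -0.1, -3.3]
gripper_width: 20.8
```

>>> {"op": "drive_tool", "data": {
  "steps": [
    [-0.001,0,0,0,0],
    [0,0,0,0,0]
  ]
}}

```text
clock: 12.2
position: [588.4, -261.8, 55.7]
ee_rot: [0.764, -0.645, -0.0, 0.0]
contact_force: [-0.4, -0.0, -3.3]
gripper_width: 21.4
```

```bash
python3 avg.py
```

```text
12.75 pos [ 588.45 -261.93   55.71] std [0.02 0.03 0.02] yaw,tilts [ 9.63 -0.    0.  ] std [0. 0. 0.]
force [ 0.    0.08 -3.48] [0.63 0.5  0.66] M [0.   0.01 0.  ]
housing l,s 1.3198704838925215 -107.53834749797414 force l,s,z 0.015750871650275115 0.08001357237204747 -3.479774448960095
```

Tip is about 5 mm past the mouth with no contact, so I'll continue in 1 mm steps.

>>> {"op": "drive_tool", "data": {
  "steps": [
    [-0.001,0,0,0,0],
    [-0.001,0,0,0,0],
    [0,0,0,0,0]
  ]
}}

```text
clock: 13.1
position: [588.1, -259.8, 55.7]
ee_rot: [0.764, -0.645, -0.0, -0.0]
contact_force: [-0.4, 0.3, -3.1]
gripper_width: 20.8
```

>>> {"op": "drive_tool", "data": {
  "steps": [
    [-0.001,0,0,0,0],
    [-0.001,0,0,0,0],
    [0,0,0,0,0]
  ]
}}

```text
clock: 13.4
position: [587.7, -257.8, 55.7]
ee_rot: [0.764, -0.645, -0.0, 0.0]
contact_force: [0.2, 0.3, -3.7]
gripper_width: 21.0
```

```bash
python3 avg.py
```

```text
13.95 pos [ 587.79 -257.98   55.71] std [0.02 0.06 0.02] yaw,tilts [9.63 0.   0.  ] std [0. 0. 0.]
force [ 0.29 -0.11 -3.37] [0.45 0.48 0.49] M [-0.   -0.    0.01]
housing l,s 1.325336182557174 -103.53473346344106 force l,s,z 0.26358349453465973 -0.1567578759550547 -3.3656487902015044
```

>>> {"op": "drive_tool", "data": {
  "steps": [
    [-0.001,0,0,0,0],
    [-0.001,0,0,0,0],
    [-0.001,0,0,0,0],
    [-0.001,0,0,0,0],
    [0,0,0,0,0]
  ]
}}

```text
clock: 14.5
position: [587.1, -253.9, 55.7]
ee_rot: [0.764, -0.645, -0.0, 0.0]
contact_force: [-0.1, -0.1, -3.0]
gripper_width: 21.3
```

>>> {"op": "drive_tool", "data": {
  "steps": [
    [-0.002,0,0,0,0],
    [-0.002,0,0,0,0],
    [0,0,0,0,0]
  ]
}}

```text
clock: 14.8
position: [586.4, -249.8, 55.7]
ee_rot: [0.764, -0.645, -0.0, -0.0]
contact_force: [1.2, -0.5, -3.0]
gripper_width: 21.2
```

```bash
python3 avg.py;python3 - <<'E'
from h import *
for n,c in (("scene",(280,130,400,250)),):
    im,d=arm.get_image(n)
    cv2.imwrite(f"pics/{n}6c.png",cv2.resize(im[c[1]:c[3],c[0]:c[2]],(600,600),interpolation=cv2.INTER_CUBIC))
E
```

```text
15.35 pos [ 586.45 -250.08   55.71] std [0.03 0.11 0.02] yaw,tilts [9.63 0.   0.  ] std [0.01 0.   0.  ]
force [ 0.29 -0.07 -3.41] [0.58 0.32 0.44] M [-0.01 -0.02 -0.  ]
housing l,s 1.3326544220091467 -95.51532506818003 force l,s,z 0.2748325678650731 -0.11574969705047257 -3.4124344928268564
```

View pics/scene6c.png

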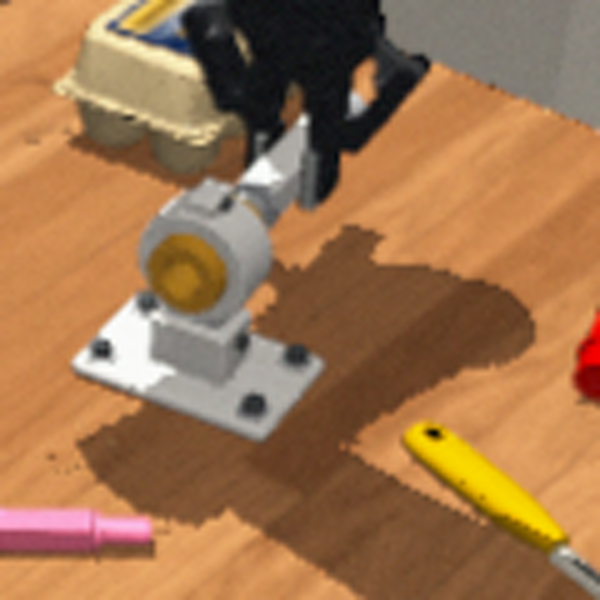

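The go plug is entering the brass bush at crop px (255,205). There is no side load, so I'll continue.

>>> {"op": "drive_tool", "data": {
  "steps": [
    [-0.002,0,0,0,0],
    [-0.002,0,0,0,0],
    [-0.002,0,0,0,0],
    [-0.001,0,0,0,0],
    [0,0,0,0,0]
  ]
}}

```text
clock: 15.95
position: [585.3, -243.0, 55.8]
ee_rot: [0.764, -0.645, 0.0, -0.0]
contact_force: [0.5, -0.5, -2.8]
gripper_width: 21.2
```

>>> {"op": "drive_tool", "data": {
  "steps": [
    [-0.002,0,0,0,0],
    [-0.002,0,0,0,0],
    [-0.002,0,0,0,0],
    [0,0,0,0,0]
  ]
}}

```text
clock: 16.35
position: [584.2, -237.0, 55.7]
ee_rot: [0.764, -0.645, -0.0, 0.0]
contact_force: [-0.1, -0.0, -3.9]
gripper_width: 21.3
```

```bash
python3 avg.py
```

```text
16.9 pos [ 584.28 -237.28   55.71] std [0.03 0.11 0.02] yaw,tilts [ 9.63  0.   -0.  ] std [0.01 0.   0.  ]
force [ 0.12 -0.09 -3.52] [0.45 0.41 0.52] M [-0.01 -0.02  0.  ]
housing l,s 1.3323906235543164 -82.53442314478602 force l,s,z 0.1013708689432107 -0.11261937561033467 -3.5186171100004184
```

>>> {"op": "drive_tool", "data": {
  "steps": [
    [-0.001,0,0,0,0],
    [-0.001,0,0,0,0],
    [-0.001,0,0,0,0],
    [-0.001,0,0,0,0],
    [0,0,0,0,0]
  ]
}}

```text
clock: 17.45
position: [583.6, -233.2, 55.7]
ee_rot: [0.764, -0.645, -0.0, -0.0]
contact_force: [-0.1, 0.1, -4.3]
gripper_width: 21.1
```

>>> {"op": "drive_tool", "data": {
  "steps": [
    [-0.0005,0,0,0,0],
    [0,0,0,0,0]
  ]
}}

```text
clock: 17.65
position: [583.5, -232.8, 55.7]
ee_rot: [0.764, -0.645, -0.0, 0.0]
contact_force: [-0.3, -0.8, -4.5]
gripper_width: 20.6
```

>>> {"op": "drive_tool", "data": {
  "steps": [
    [-0.0005,0,0,0,0],
    [0,0,0,0,0]
  ]
}}

```text
clock: 17.85
position: [583.4, -232.3, 55.7]
ee_rot: [0.764, -0.645, -0.0, -0.0]
contact_force: [-0.2, 0.2, -3.6]
gripper_width: 21.4
```

>>> {"op": "drive_tool", "data": {
  "steps": [
    [-0.0005,0,0,0,0],
    [0,0,0,0,0]
  ]
}}

```text
clock: 18.05
position: [583.3, -231.8, 55.7]
ee_rot: [0.764, -0.645, -0.0, -0.0]
contact_force: [-0.4, 0.3, -3.7]
gripper_width: 21.1
```

>>> {"op": "drive_tool", "data": {
  "steps": [
    [-0.0005,0,0,0,0],
    [0,0,0,0,0]
  ]
}}

```text
clock: 18.25
position: [583.2, -231.3, 55.7]
ee_rot: [0.764, -0.645, -0.0, 0.0]
contact_force: [-0.3, -0.0, -4.5]
gripper_width: 21.3
```

>>> {"op": "drive_tool", "data": {
  "steps": [
    [-0.0003,0,0,0,0],
    [0,0,0,0,0]
  ]
}}

```text
clock: 18.45
position: [583.2, -231.0, 55.7]
ee_rot: [0.764, -0.645, -0.0, 0.0]
contact_force: [0.1, 0.1, -3.3]
gripper_width: 21.0
```

>>> {"op": "drive_tool", "data": {
  "steps": [
    [-0.0003,0,0,0,0],
    [0,0,0,0,0]
  ]
}}

```text
clock: 18.65
position: [583.2, -230.7, 55.7]
ee_rot: [0.764, -0.645, 0.0, -0.0]
contact_force: [0.1, -0.4, -3.5]
gripper_width: 20.8
```

```bash
python3 avg.py
```

```text
19.2 pos [ 583.18 -230.78   55.72] std [0.01 0.02 0.01] yaw,tilts [ 9.62  0.   -0.  ] std [0. 0. 0.]
force [-0.12 -0.21 -3.66] [0.34 0.45 0.37] M [-0.01 -0.01  0.  ]
housing l,s 1.332689808109276 -75.94798631271077 force l,s,z -0.15353712603790115 -0.18797731842367976 -3.659763478027939
```

>>> {"op": "drive_tool", "data": {
  "steps": [
    [-0.0003,0,0,0,0],
    [0,0,0,0,0]
  ]
}}

```text
clock: 19.45
position: [583.2, -230.7, 55.8]
ee_rot: [0.764, -0.645, 0.0, 0.0]
contact_force: [0.4, -0.3, -3.9]
gripper_width: 21.0
```

>>> {"op": "drive_tool", "data": {
  "steps": [
    [-0.0003,0,0,0,0],
    [0,0,0,0,0]
  ]
}}

```text
clock: 19.65
position: [583.2, -230.6, 55.8]
ee_rot: [0.764, -0.645, 0.0, 0.0]
contact_force: [0.5, -2.8, -4.0]
gripper_width: 21.0
```

>>> {"op": "drive_tool", "data": {
  "steps": [
    [-0.0003,0,0,0,0],
    [0,0,0,0,0]
  ]
}}

```text
clock: 19.85
position: [583.2, -230.6, 55.8]
ee_rot: [0.764, -0.645, 0.0, 0.0]
contact_force: [0.4, -5.5, -4.9]
gripper_width: 21.0
```

>>> {"op": "drive_tool", "data": {
  "steps": [
    [-0.0003,0,0,0,0],
    [0,0,0,0,0]
  ]
}}

```text
clock: 20.05
position: [583.2, -230.6, 55.8]
ee_rot: [0.764, -0.645, 0.001, 0.0]
contact_force: [0.6, -5.9, -5.0]
gripper_width: 21.3
```

>>> {"op": "drive_tool", "data": {
  "steps": [
    [-0.0003,0,0,0,0],
    [0,0,0,0,0]
  ]
}}

```text
clock: 20.25
position: [583.2, -230.6, 55.9]
ee_rot: [0.764, -0.645, 0.001, 0.0]
contact_force: [0.1, -7.7, -4.9]
gripper_width: 21.3
```

The collar has seated at about 7 N, and the mouth at s ≈ −28.6 agrees with the camera. Holding.

>>> {"op": "drive_tool", "data": {
  "steps": [
    [0,0,0,0,0],
    [0,0,0,0,0],
    [0,0,0,0,0],
    [0,0,0,0,0],
    [0,0,0,0,0]
  ]
}}

```text
clock: 20.75
position: [583.2, -230.6, 55.8]
ee_rot: [0.764, -0.645, 0.001, 0.0]
contact_force: [1.4, -6.9, -4.4]
gripper_width: 21.1
```

```bash
python3 avg.py;python3 - <<'E'
from h import *
for n,c in (("scene",(280,130,400,250)),):
    im,d=arm.get_image(n)
    cv2.imwrite(f"pics/{n}7c.png",cv2.resize(im[c[1]:c[3],c[0]:c[2]],(600,600),interpolation=cv2.INTER_CUBIC))
E
```

```text
21.3 pos [ 583.24 -230.57   55.86] std [0.01 0.01 0.02] yaw,tilts [ 9.63  0.09 -0.03] std [0. 0. 0.]
force [ 0.74 -7.05 -5.07] [0.69 0.35 0.38] M [-2.   -0.22  0.09]
housing l,s 1.4256704541674856 -75.74448953432442 force l,s,z -0.44620079320768075 -7.0784711846725745 -5.073890919631316
```

View pics/scene7c.png

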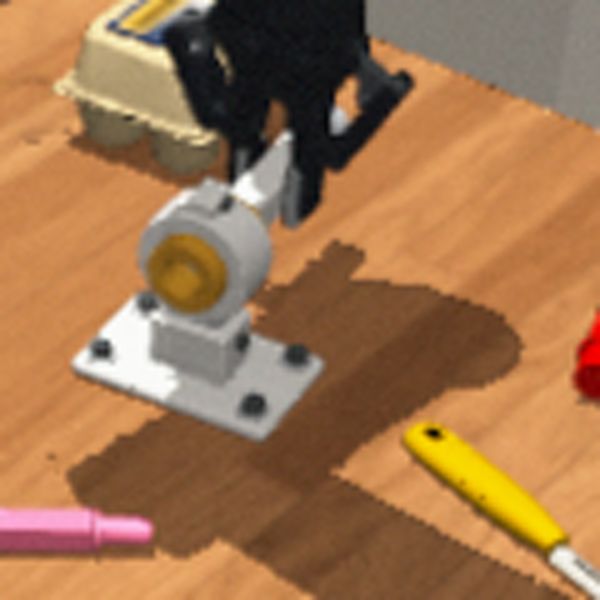

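Held over 1 s at 7 N. Now drawing out straight.

>>> {"op": "drive_tool", "data": {
  "steps": [
    [0.001,0,0,0,0],
    [0.002,0,0,0,0],
    [0.003,0,0,0,0],
    [0.004,0,0,0,0],
    [0.004,0,0,0,0],
    [0.004,0,0,0,0],
    [0.004,0,0,0,0]
  ]
}}

```text
clock: 22.1
position: [586.6, -251.3, 55.7]
ee_rot: [0.764, -0.645, -0.0, -0.0]
contact_force: [0.6, 0.8, -3.4]
gripper_width: 21.1
```

>>> {"op": "drive_tool", "data": {
  "steps": [
    [0.006,0,0,0,0],
    [0.008,0,0,0,0],
    [0.01,0,0,0,0],
    [0.01,0,0,0,0],
    [0.01,0,0,0,0],
    [0.006,0,0,0,0],
    [0,0,0,0,0],
    [0,0,0,0,0]
  ]
}}

```text
clock: 22.9
position: [594.7, -300.3, 55.5]
ee_rot: [0.764, -0.645, -0.0, 0.0]
contact_force: [0.3, 0.1, -3.7]
gripper_width: 21.1
```

```bash
python3 avg.py;python3 look.py 8; python3 held.py 8
```

```text
23.45 pos [ 594.94 -300.02   55.73] std [0.09 0.15 0.09] yaw,tilts [ 9.64 -0.01  0.  ] std [0.02 0.01 0.01]
force [-0.06  0.09 -3.6 ] [0.47 0.26 0.52] M [ 0.01 -0.01  0.01]
housing l,s 1.3409111402975165 -146.1790599432147 force l,s,z -0.04721584129117137 0.0982909864651343 -3.6006844935623348
23.5 [ 594.971 -300.225   55.745] [ 0.764 -0.645  0.    -0.   ] [-0.327 -0.016 -3.678] [-0.225  0.609 -0.087 -0.    -0.875  0.393]
[[   0.167   -0.986    0.     594.971]
 [  -0.986   -0.167   -0.    -300.225]
 [   0.      -0.      -1.      55.745]
 [   0.       0.       0.       1.   ]]
8 1450 y -16.334664904198675 16.99765538660315 0.33149524120223717 z top [-35.42 -33.04 -29.68]
13 624 y -9.76905426503897 12.031675416627701 1.131310575794366 z top [-31.28 -30.86 -30.09]
18 630 y -10.021391292693231 11.904079303553386 0.9413440054300777 z top [-31.14 -30.81 -30.1 ]
23 669 y -9.904962997099444 11.833227962466436 0.964132482683496 z top [-31.26 -30.87 -30.06]
28 685 y -9.77802238988752 11.976576199800789 1.0992769049566347 z top [-31.18 -30.92 -30.1 ]
33 719 y -10.074255080186497 11.962421002772823 0.9440829612931632 z top [-31.34 -30.89 -30.09]
38 672 y -13.583470074877072 15.313190079529003 0.8648600023259654 z top [-34.15 -33.42 -30.19]
43 1126 y -13.466998091214586 15.954857333237921 1.2439296210116675 z top [-34.58 -33.83 -30.75]
48 833 y -11.205216084754808 13.05771026450069 0.9262470898729411 z top [-31.96 -31.27 -29.63]
53 840 y -11.066188115469853 12.90790288827024 0.9208573864001934 z top [-31.99 -31.39 -29.78]
58 890 y -11.290904927180389 13.227691663667855 0.9683933682437331 z top [-31.87 -31.25 -29.69]
63 803 y -11.209257323300218 12.959893663653736 0.875318170176759 z top [-31.89 -31.21 -28.8 ]
max x [66.37 66.49]
```

No slip in the grip. Up, over the housing and down on its +y side.

>>> {"op": "drive_tool", "data": {
  "steps": [
    [0,0,-0.04,0,0],
    [0,0,-0.05,0,0],
    [0,0,-0.05,0,0],
    [0,0,-0.01,0,0],
    [0,0,0,0,0],
    [-0.042,0,0,0,0],
    [-0.042,0,0,0,0],
    [-0.042,0,0,0,0],
    [-0.042,0,0,0,0],
    [-0.042,0,0,0,0],
    [-0.042,0,0,0,0],
    [0,0,0,0,0],
    [0,0,0,0,0]
  ]
}}

```text
clock: 24.85
position: [551.3, -50.8, 203.4]
ee_rot: [0.765, -0.645, -0.002, 0.002]
contact_force: [-0.3, 0.3, -3.8]
gripper_width: 21.1
```

>>> {"op": "drive_tool", "data": {
  "steps": [
    [0,0,0.02,0,0],
    [0,0,0.03,0,0],
    [0,0,0.04,0,0],
    [0,0,0.03,0,0],
    [0,0,0.02,0,0],
    [0,0,0.01,0,0],
    [0,0,0,0,0],
    [0,0,0,0,0],
    [0,0,0,0,0],
    [0,0,0,0,0],
    [0,0,0,0,0]
  ]
}}

```text
clock: 25.95
position: [553.3, -51.7, 56.6]
ee_rot: [0.764, -0.645, 0.001, -0.001]
contact_force: [-0.3, 0.1, -3.1]
gripper_width: 21.0
```

```bash
python3 avg.py; python3 look.py 9
```

```text
26.5 pos [552.93 -51.78  55.97] std [0.15 0.04 0.31] yaw,tilts [ 9.63 -0.   -0.03] std [0.   0.   0.04]
force [-0.02  0.09 -3.49] [0.51 0.36 0.34] M [-0.01  0.   -0.  ]
housing l,s 1.4560862763531268 105.59879794393822 force l,s,z -0.0032429312839650443 0.09285921334672652 -3.494030382578862
26.55 [552.795 -51.828  55.635] [ 0.764 -0.645 -0.     0.   ] [ 0.313  0.261 -3.213] [ 0.198  0.458 -0.381  0.    -0.732 -0.03 ]
[[  0.167  -0.986  -0.    552.795]
 [ -0.986  -0.167  -0.    -51.828]
 [  0.      0.     -1.     55.635]
 [  0.      0.      0.      1.   ]]
```

View pics/w9.png

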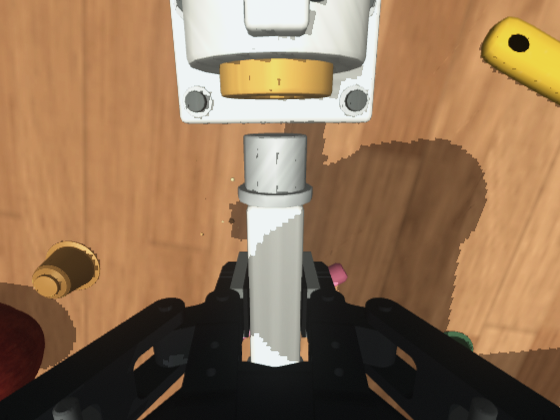

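The no-go plug (centre column 275) lines up with the bush (column 276) and is about 13 mm away. Approaching.

>>> {"op": "drive_tool", "data": {
  "steps": [
    [0.002,0,0,0,0],
    [0.003,0,0,0,0],
    [0.003,0,0,0,0],
    [0.002,0,0,0,0],
    [0.001,0,0,0,0],
    [0,0,0,0,0]
  ]
}}

```text
clock: 27.2
position: [554.7, -62.9, 55.7]
ee_rot: [0.764, -0.645, 0.0, -0.0]
contact_force: [-0.5, -0.8, -3.6]
gripper_width: 21.4
```

>>> {"op": "drive_tool", "data": {
  "steps": [
    [0.0005,0,0,0,0],
    [0.0005,0,0,0,0],
    [0,0,0,0,0]
  ]
}}

```text
clock: 27.5
position: [554.8, -63.7, 55.7]
ee_rot: [0.764, -0.645, -0.0, -0.0]
contact_force: [-1.0, 0.5, -3.9]
gripper_width: 21.0
```

>>> {"op": "drive_tool", "data": {
  "steps": [
    [0.0004,0,0,0,0],
    [0,0,0,0,0]
  ]
}}

```text
clock: 27.7
position: [554.9, -64.0, 55.7]
ee_rot: [0.764, -0.645, 0.0, 0.0]
contact_force: [-0.2, -0.8, -4.3]
gripper_width: 21.0
```

>>> {"op": "drive_tool", "data": {
  "steps": [
    [0.0004,0,0,0,0],
    [0,0,0,0,0]
  ]
}}

```text
clock: 27.9
position: [555.0, -64.5, 55.7]
ee_rot: [0.764, -0.645, -0.0, 0.0]
contact_force: [0.8, 0.1, -3.8]
gripper_width: 20.9
```

>>> {"op": "drive_tool", "data": {
  "steps": [
    [0.0004,0,0,0,0],
    [0,0,0,0,0]
  ]
}}

```text
clock: 28.1
position: [555.0, -64.9, 55.7]
ee_rot: [0.764, -0.645, -0.0, 0.0]
contact_force: [-0.2, -0.0, -3.8]
gripper_width: 21.3
```

>>> {"op": "drive_tool", "data": {
  "steps": [
    [0.0003,0,0,0,0],
    [0,0,0,0,0]
  ]
}}

```text
clock: 28.3
position: [555.1, -64.9, 55.7]
ee_rot: [0.764, -0.645, -0.0, -0.0]
contact_force: [-0.0, 1.1, -2.7]
gripper_width: 21.1
```

Contact is just beginning at s ≈ 92.3, as predicted.

>>> {"op": "drive_tool", "data": {
  "steps": [
    [0.0003,0,0,0,0],
    [0,0,0,0,0]
  ]
}}

```text
clock: 28.5
position: [555.1, -65.0, 55.7]
ee_rot: [0.764, -0.645, -0.0, -0.0]
contact_force: [-1.3, 4.0, -3.4]
gripper_width: 21.2
```

>>> {"op": "drive_tool", "data": {
  "steps": [
    [0.0003,0,0,0,0],
    [0,0,0,0,0]
  ]
}}

```text
clock: 28.7
position: [555.0, -65.1, 55.7]
ee_rot: [0.764, -0.645, -0.0, -0.0]
contact_force: [-1.7, 5.3, -2.8]
gripper_width: 21.4
```

>>> {"op": "drive_tool", "data": {
  "steps": [
    [0.0003,0,0,0,0],
    [0,0,0,0,0]
  ]
}}

```text
clock: 28.9
position: [555.1, -65.1, 55.7]
ee_rot: [0.764, -0.645, -0.0, -0.0]
contact_force: [-1.1, 7.3, -2.3]
gripper_width: 21.1
```

>>> {"op": "drive_tool", "data": {
  "steps": [
    [0,0,0,0,0],
    [0,0,0,0,0],
    [0,0,0,0,0],
    [0,0,0,0,0],
    [0,0,0,0,0],
    [0,0,0,0,0]
  ]
}}

```text
clock: 29.5
position: [555.0, -65.1, 55.7]
ee_rot: [0.764, -0.645, -0.0, -0.0]
contact_force: [-2.0, 7.1, -2.4]
gripper_width: 21.2
```

```bash
python3 avg.py; python3 look.py 10
```

```text
30.05 pos [555.05 -65.07  55.68] std [0.01 0.01 0.01] yaw,tilts [ 9.63 -0.06  0.  ] std [0. 0. 0.]
force [-1.61  6.53 -2.35] [0.39 0.46 0.32] M [1.78 0.44 0.01]
housing l,s 1.3200144027448548 92.13909090624935 force l,s,z -0.49254254137056525 6.702930576206614 -2.349656628340359
30.1 [555.079 -65.059  55.7  ] [ 0.764 -0.645 -0.    -0.   ] [-1.873  6.631 -2.053] [ 0.173  0.463 -0.371 -0.002 -0.737 -0.003]
[[  0.167  -0.986  -0.    555.079]
 [ -0.986  -0.167   0.001 -65.059]
 [ -0.001  -0.     -1.     55.7  ]
 [  0.      0.      0.      1.   ]]
```

View pics/w10.png

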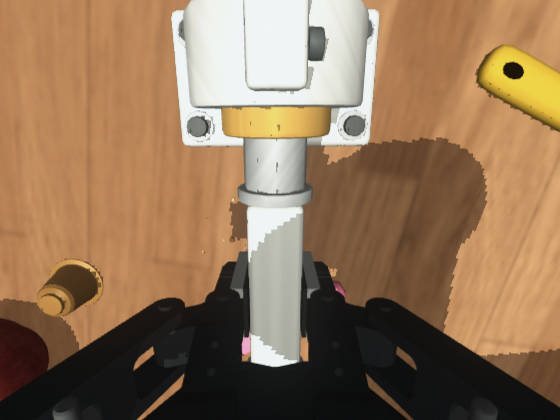

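Held about 1.2 s at 6.7 N with the plug still outside (picture: plug face flush on the bush at row 137). Backing off, lifting and returning over the cradle.

>>> {"op": "drive_tool", "data": {
  "steps": [
    [-0.001,0,0,0,0],
    [-0.004,0,0,0,0],
    [-0.007,0,0,0,0],
    [-0.009,0,0,0,0],
    [0,0,-0.04,0,0],
    [0,0,-0.05,0,0],
    [0,0,-0.05,0,0],
    [0,0,0,4.5,0],
    [0,0,0,4.5,0],
    [-0.0391,0.0083,0,0,0],
    [-0.0391,0.0083,0,0,0],
    [-0.0391,0.0083,0,0,0],
    [-0.0391,0.0083,0,0,0],
    [-0.0391,0.0083,0,0,0],
    [0,0,0,0,0],
    [0,0,0,0,0],
    [0,0,0,0,0],
    [0,0,0,0,0],
    [0,0,0,0,0]
  ]
}}

```text
clock: 32.05
position: [508.2, 148.8, 195.7]
ee_rot: [0.71, -0.704, -0.0, 0.0]
contact_force: [0.3, 0.2, -4.0]
gripper_width: 21.2
```

```bash
python3 avg.py; python3 look.py 11
```

```text
32.6 pos [508.18 149.32 195.7 ] std [0.06 0.33 0.02] yaw,tilts [0.58 0.   0.  ] std [0.03 0.   0.  ]
force [ 0.02  0.07 -3.62] [0.4  0.44 0.31] M [ 0. -0. -0.]
housing l,s -9.027637502268645 311.346876832443 force l,s,z 0.030604584401423884 0.06237873756074065 -3.618661225104779
32.65 [508.123 149.739 195.741] [ 0.711 -0.703  0.    -0.   ] [ 0.721 -0.016 -3.358] [ 0.593  0.253 -0.279  0.    -1.038 -0.582]
[[  0.011  -1.      0.    508.123]
 [ -1.     -0.011   0.    149.739]
 [ -0.     -0.     -1.    195.741]
 [  0.      0.      0.      1.   ]]
```

View pics/w11.png

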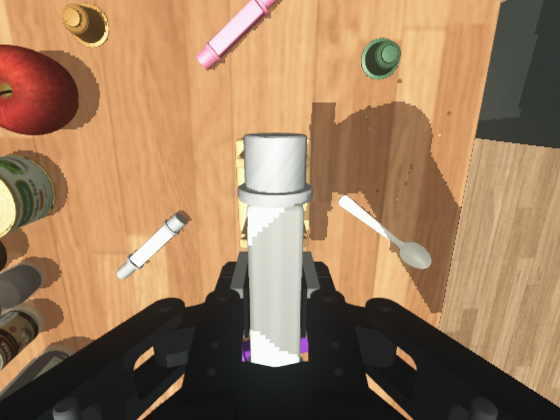

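>>> {"op": "drive_tool", "data": {
  "steps": [
    [0,0,0.02,0,0],
    [0,0,0.03,0,0],
    [0,0,0.03,0,0],
    [0,0,0.02,0,0],
    [0,0,0.01,0,0],
    [0,0,0.008,0,0],
    [0,0,0,0,0],
    [0,0,0,0,0],
    [0,0,0,0,0]
  ]
}}

```text
clock: 33.6
position: [508.9, 150.1, 78.8]
ee_rot: [0.711, -0.703, 0.0, -0.001]
contact_force: [-0.3, 0.8, -3.0]
gripper_width: 20.9
```

```bash
python3 avg.py; python3 - <<'E'
from h import *
im,d=arm.get_image("scene");cv2.imwrite("pics/s12c.png",cv2.resize(im[200:320,190:310],(600,600),interpolation=cv2.INTER_CUBIC))
E
```

```text
34.15 pos [508.34 149.85  78.19] std [0.25 0.15 0.39] yaw,tilts [ 0.63 -0.03 -0.05] std [0.   0.02 0.04]
force [ 0.04  0.12 -3.38] [0.41 0.5  0.33] M [-0.01 -0.   -0.01]
housing l,s -8.77480744364005 311.84469799465325 force l,s,z 0.06164033911751849 0.11378837057065815 -3.379463330450491
```

View pics/s12c.png

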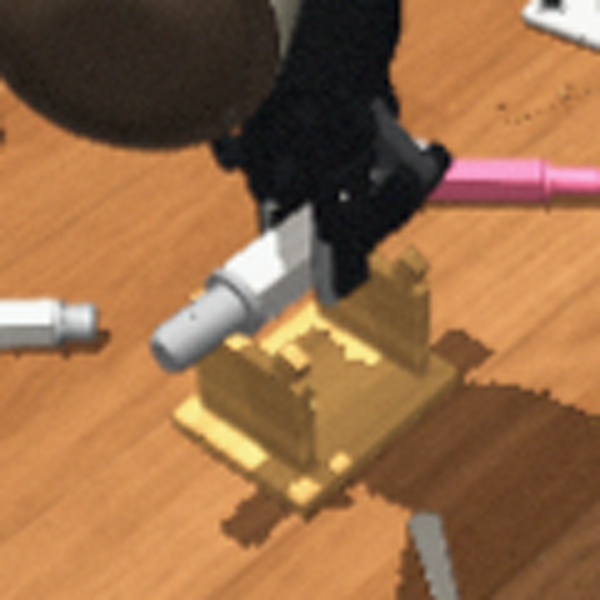

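The collar is just outside the near upright and the handle is above the notch. Lowering 20 mm, then feeling.

>>> {"op": "drive_tool", "data": {
  "steps": [
    [0,0,0.004,0,0],
    [0,0,0.005,0,0],
    [0,0,0.004,0,0],
    [0,0,0.003,0,0],
    [0,0,0.003,0,0],
    [0,0,0.001,0,0],
    [0,0,0,0,0],
    [0,0,0,0,0],
    [0,0,0,0,0],
    [0,0,0,0,0]
  ]
}}

```text
clock: 35.25
position: [508.2, 149.8, 57.9]
ee_rot: [0.711, -0.703, 0.0, -0.0]
contact_force: [0.3, -0.7, -3.7]
gripper_width: 21.0
```

>>> {"op": "drive_tool", "data": {
  "steps": [
    [0,0,0.0007,0,0],
    [0,0,0,0,0],
    [0,0,0,0,0]
  ]
}}

```text
clock: 35.55
position: [508.1, 149.7, 57.0]
ee_rot: [0.711, -0.703, 0.0, 0.0]
contact_force: [-0.2, -0.2, -3.8]
gripper_width: 21.3
```

```bash
python3 avg.py
```

```text
36.1 pos [508.1  149.71  57.02] std [0.01 0.01 0.01] yaw,tilts [ 0.62 -0.   -0.  ] std [0. 0. 0.]
force [ 0.19  0.28 -3.53] [0.49 0.38 0.44] M [-0.02 -0.01 -0.  ]
housing l,s -9.037115927111381 311.74227435781165 force l,s,z 0.23888617822906738 0.24552863913519457 -3.531625807102144
```

>>> {"op": "drive_tool", "data": {
  "steps": [
    [0,0,0.0005,0,0],
    [0,0,0,0,0]
  ]
}}

```text
clock: 36.35
position: [508.0, 149.7, 56.4]
ee_rot: [0.711, -0.703, -0.0, 0.0]
contact_force: [0.1, 0.5, -2.8]
gripper_width: 21.1
```

>>> {"op": "drive_tool", "data": {
  "steps": [
    [0,0,0.0005,0,0],
    [0,0,0,0,0]
  ]
}}

```text
clock: 36.55
position: [508.0, 149.7, 55.9]
ee_rot: [0.711, -0.703, -0.0, 0.0]
contact_force: [-0.2, 0.1, -3.9]
gripper_width: 21.1
```

>>> {"op": "drive_tool", "data": {
  "steps": [
    [0,0,0.0003,0,0],
    [0,0,0,0,0],
    [0,0,0,0,0]
  ]
}}

```text
clock: 36.85
position: [508.1, 149.7, 55.8]
ee_rot: [0.711, -0.703, 0.0, -0.0]
contact_force: [-0.2, 0.1, -1.8]
gripper_width: 21.4
```

It's seated: the cradle is taking the weight at z = 55.8. Releasing.

>>> {"op": "drive_tool", "data": {
  "steps": [
    [0,0,0.0002,0,0.024],
    [0,0,0,0,0.03],
    [0,0,0,0,0.05],
    [0,0,0,0,0.07],
    [0,0,0,0,0.07],
    [0,0,0,0,0.07]
  ]
}}

```text
clock: 37.45
position: [508.1, 149.7, 55.6]
ee_rot: [0.711, -0.703, 0.0, -0.0]
contact_force: [-1.2, 1.1, 0.9]
gripper_width: 70.2
```

>>> {"op": "drive_tool", "data": {
  "steps": [
    [0,0,-0.01,0,0.07],
    [0,0,-0.03,0,0.07],
    [0,0,-0.04,0,0.07],
    [0.02,0,-0.04,0,0.07],
    [0.04,0,-0.04,0,0.07],
    [0,0,-0.04,0,0.07],
    [0,0,-0.04,0,0.07],
    [0,0,0,0,0.07],
    [0,0,0,0,0.07],
    [0,0,0,0,0.07],
    [0,0,0,0,0.07],
    [0,0,0,0,0.07]
  ]
}}

```text
clock: 38.65
position: [508.3, 94.3, 289.8]
ee_rot: [0.711, -0.703, -0.0, 0.001]
contact_force: [0.5, 0.2, 0.3]
gripper_width: 70.1
```

```bash
python3 look.py 13; python3 g.py 13
```

```text
38.65 [508.312  94.267 289.793] [ 0.711 -0.703 -0.     0.001] [0.523 0.179 0.312] [ 0.498  0.162 -0.152 -0.    -1.258 -0.486]
[[  0.011  -1.     -0.002 508.312]
 [ -1.     -0.011  -0.001  94.267]
 [  0.001   0.002  -1.    289.793]
 [  0.      0.      0.      1.   ]]
gauge 2237 ((507.00213623046875, 157.4473419189453), (27.606788635253906, 149.98760986328125), 0.5902988910675049) [[492.43 232.29]
 [493.97  82.32]
 [521.58  82.6 ]
 [520.03 232.58]]
handle top mean [507.29 146.61  85.71] axis [-0.01  1.  ] 0.4513699092599163
-70 6 l [-8.34  3.19] zmax 80.71092033440952 xy [507.82  79.61]
-64 142 l [-11.07  11.  ] zmax 87.5197060045418 xy [507.77  85.61]
-58 108 l [-11.44  11.33] zmax 87.7841935362711 xy [507.72  91.61]
-52 108 l [-11.23  11.37] zmax 87.56107696520111 xy [507.67  97.61]
-46 145 l [-12.85  12.68] zmax 90.0624727429651 xy [507.63 103.61]
-40 97 l [-10.36  10.35] zmax 88.87657212591289 xy [507.58 109.61]
-34 96 l [-10.34  10.16] zmax 87.116511566954 xy [507.53 115.61]
-28 91 l [-10.42  10.18] zmax 87.01376923485913 xy [507.48 121.61]
-22 95 l [-10.5   10.23] zmax 87.2048367
[... 865 characters left out ...]
05.61]
62 66 l [-9.06  8.39] zmax 85.1119626825622 xy [506.78 211.61]
68 63 l [-9.09  8.4 ] zmax 84.90093544869531 xy [506.73 217.61]
74 62 l [-9.15  8.43] zmax 85.22322227645658 xy [506.68 223.61]
80 41 l [-8.95  7.19] zmax 85.24897558479216 xy [506.63 229.61]
s -64.14525120430652 85.82456485543386 origin from ends [507.26 149.43] [507.26 149.46]
cradle foot 926 ((509.251953125, 149.20895385742188), (77.36964416503906, 99.09070587158203), 1.8026602268218994) 11.649909547288075
cheeks 316 [477.12  83.29  74.11] [540.13 219.22  81.39] [509.35 150.17  77.64]
[479.44  83.29  74.14] [540.13 119.02  81.39] [511.01 113.19  77.76]
[477.12 181.09  74.11] [537.59 219.22  81.07] [507.68 187.15  77.52]
```

View pics/w13.png

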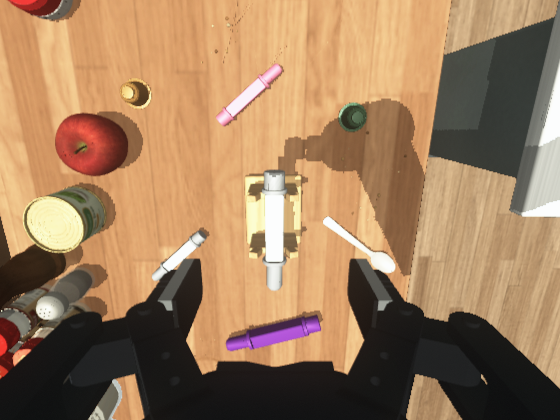

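The gauge lies in the cradle within 0.3 mm of where it started (same handle-top height, go end at +y). The bystanders look undisturbed and the gripper is clear. Handing in.

```bash
python3 -c "
from bench import arm
print(arm.job_done(), arm.read_state()['clock'])"
```

```text
the job is handed in; nothing more can be done
the job is handed in; nothing more can be done
```

I gauged the bore with both ends and laid the gauge back in its cradle. The job was handed in at about 39 s on the robot's clock, inside the 67 s limit; it reports no verdict.

- **Go end:** it slid into the bush from the −y mouth without measurable side load. The collar was held on the bush's face at about 7 N for over a second, with the gauge parallel to the bore (housing turned 9.6°).
- **No-go end:** it was pressed on the +y mouth at about 6.7 N for over a second and stayed outside. The last picture before backing off shows its face flush on the bush.
- **Housing load:** the readings near contact never passed about 8 N.
- **Cradle:** the gauge is back within about 0.3 mm of its starting spot, handle top at 85.7 mm against 85.7 mm before, yaw about 0.5°, go end towards +y. The gripper is open and well clear.
- **Bystanders:** those in the last wrist picture looked undisturbed by eye; I did not measure them. The peeler was out of that view, but it had not visibly moved when I pressed the no-go end.

Three readings disagreed slightly, with no effect on the result:
- Poses read within about a second of a fast move were off by 1 to 2 mm, so I used settled averages.
- The camera placed the held gauge 1 mm off the fingers' centre line. I aligned to that reading, and the plug entered freely.
- The camera places the cradle's middle about 2 mm from the gauge axis in x, both before and after, which is within the notch's play and the 8 mm allowed.

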